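Roll a shaft into the V-block and set it against the stop

ROBOT

A 6-joint arm with a two-finger parallel gripper is mounted at the origin on the work surface. World frame = base frame: x ahead of the robot, y to its left, z up, the work surface at z = 0. Lengths are in mm, angles in rad, forces in N, time in s.
With the tool pointing down it reaches from about 200 to 875 mm from the base axis. Payload 3.4 kg.
Tool frame: the origin (TCP) lies at the very end of the fingers, on their centre line; the grasp point (between the pads) lies 19 mm behind it; x points along the fingers, y is the direction in which the jaws open and shut, and the axes are right-handed (so a half turn about x gives the same grasp; the last joint's range is limited). The gripper opens to 94 mm and grips with 3 to 60 N. Pads are 16 mm wide; open, the fingers measure 119 mm over their backs; the gripper's body (75 mm by 177 mm) begins 78 mm behind the grasp point.
Start: joints at [1.006, 0.276, 1.505, -0, 1.361, -0.121], TCP at [246.914, 519.328, 179.293] pointing down, gripper open.
Joint ranges: [-2.89, 2.89], [-0.75, 2.08], [0.22, 2.7], [-1.18, 4.32], [0.11, 2.71], [-2.7, 2.7]. Speed limits (rad/s): [2.57, 2.57, 3.14, 3.14, 3.14, 3.14].

INTERFACE

Orientations are given as a rotation vector (axis times angle).
In Python, from workcell import arm, optics gives the robot as it stands.
- The arm moves only by the shell command python3 -m crank 'ROWS' [OPENING] [FORCE]. ROWS is JSON, a list of rows, each a list of 2 entries, a list of its own where there are three numbers: the shift along the tool's x, y, z in cm, then the turn about the tool's x in rad. A call has 1 to 8 rows; each row shifts and turns the commanded pose from where the row before left it, along the tool's axes as they then stand; what a row does not reach is not made up. A row lasts 1/10 s, in which the tool goes at most 50 mm and 8.59 degrees, less where a joint would pass 70% of its speed; a pose out of reach is approached as far as the arm can. A call is refused whole if a number of a shift passes 5 or a number of a turn 0.15, either way. A call with a gripper value outside its range is refused whole. OPENING is the closure, from -1 (fully open) to 1 (shut), set as the call begins (- or left out, the last holds). The fingers move at their own pace and stop on an object; FORCE is the grip in N (left out, the last holds). Time passes only in rows, so rows that do not move let the fingers close. It gives the time, the measured TCP pose, the force and the opening at its end, in the units of the state.
- arm.state(): the state, without advancing time (a new reading comes with each control period).
- optics.get_image(name): name is "scene" or "top" or "wrist"; returns a dict with "pixels" (480x640x3 uint8, red, green, blue), "fx", "fy", "cx", "cy" (pixels), "R" (3x3) and "t" (3): a world point X has camera coordinates R X + t; the wrist camera has in their place "tool_from_camera" (4x4, takes a point from camera to tool coordinates, whose origin is the TCP and whose axes are the tool frame's). Camera axes: x right, y down, z forward; pixel columns grow to the right and rows downward; lengths in mm; the calibration is good to about 2 mm. A picture is of the moment at which its call begins: read the wrist's pose just before it. There is no depth.
- arm.close_job(): hands the job in, once; it reports no verdict.
Trained networks look in the newest picture that a camera, given by its name, has taken for a name from the list of things; names that differ only in an ending like _2 or _b are one class to them, and where a whole thing is asked for, a point or a joint stands for the part that bears it (a point fixed in the world has none). Each returns a list of dicts, best first, with "p" (0 to 1); they miss things now and then, are a little off and sometimes report something else, mostly with a low value. They report only what shows in the picture. A call takes as long as a camera call.
- optics.recognise(camera, target): "centre" ([x, y, z] in mm, in the coordinates of the camera as it stood for that picture, good to about 4 mm: the middle of the surface that is visible of it).
The state is a dict: "t": time; "qpos": joint angles; "dq": joint speeds; "tau": joint torques, N m; "tcp_pos": TCP position; "ee_rot": TCP orientation; "contact_force": force on the tool from outside, world axes, zero at the start; "torque": the same for the moment, N m; "gripper_width": opening from 0.0 (shut) to 1.0 (fully open).
Only numpy, scipy, OpenCV 4.12 (cv2) and the standard library are available. Lean on these libraries where they do the work, as an engineer would, in place of code of your own. Each camera call takes 0.05 s, during which the arm holds its last target.

TASK

Without picking it up, roll the short steel shaft across the bench with your fingertips, pushing on its side, up the ramp of the V-block and into the groove. Then push on the end of the shaft to slide it along the groove until its other end meets the block's end stop. Leave the shaft lying there, let go of everything, and do not disturb the other parts on the bench.

Things in the scene. Friction and masses are not known exactly. Their poses are not given: they have to be found in the camera images.
- shaft: Ground steel shaft, loose, 0.5 to 0.8 kg, lying on its side. Origin at its centre, y along its axis. Barrel 34 mm diameter, 80 mm long; on each end a journal of 18 mm diameter, 15 mm long (110 mm overall). Starts on the bench (centre 17 mm high) before the foot of the ramp, its axis up to 0.25 rad off the groove's. Smooth and oiled: it rolls easily and slips on fingertips.
- vblock: Grey steel V-block with a ramp, fixed to the bench, 150 mm wide along its y. Origin on the bench straight below the bottom of the vee, midway along the groove; z up, groove along y, ramp on the -x side. 90-degree vee: two 45-degree faces that meet at x = z = 0; the far one goes up to x = z = 36 mm, the block ends at x = 50 mm. A shaft lying in the vee has its centre at x = 0, 24 mm high.
- vblock_lip (a point): Middle of the lip, the top edge of the ramp: 15 mm above the bench, 15 mm to the -x side of the vee's bottom. The ramp rises evenly from the bench over the 75 mm before it (block x = -90 to -15 mm, full width), and the near face of the vee drops from it. Axes as the V-block's.
- vblock_stop (a point): Point on the inner face of the end stop where the shaft's end meets it: block x = 0, y = +75 mm, 24 mm above the bench. The stop is an upright plate 42 mm high, 75 mm wide (block x = -25 to 50 mm), 10 mm thick. The other (-y) end of the groove, at block y = -75 mm, is open. A shaft against the stop has its centre 55 mm from this point.
- coupling: Bystander: stepped brass coupling standing upright, 42 mm diameter, 36 mm high; origin under its centre.
- cell: Bystander: flat black plastic cell disc, 50 mm diameter, 12 mm high; origin under its centre.
- cover: Bystander: round red steel meter cover, 100 mm diameter, 42 mm high; origin under its centre.
- roller: Bystander: white nylon roller standing upright, 26 mm diameter, 28 mm high; origin under its centre.

How it is judged (in metres and radians):
On the way, in this order (a step that is already met when the one before it is completed fails the run):
1. the shaft has rolled at least 1.8 rad (about 100 degrees) from its starting attitude while still short of the groove (angle between shaft's own z axis and vertical above 1.8 rad and x of shaft in the frame of vblock below -0.015 m).
2. the shaft lies in the groove, still short of the end stop (x of shaft in the frame of vblock between -0.004 and 0.004 m and height (world z) of shaft between 0.02 and 0.028 m and angle between the y axis of shaft and the y axis of vblock, either way round below 0.06 rad and y of shaft in the frame of vblock below 0.016 m), for 0.2 s.
3. the shaft lies in the groove with its end against the stop (gap under 3 mm) (x of shaft in the frame of vblock between -0.004 and 0.004 m and height (world z) of shaft between 0.02 and 0.028 m and angle between the y axis of shaft and the y axis of vblock, either way round below 0.06 rad and y of shaft in the frame of vblock above 0.017 m), for 0.2 s.
At the end, for the whole second after the job is handed in: The shaft lies at rest in the groove (centre within 4 mm of the groove's middle plane and 20 to 28 mm above the bench, axis within 0.06 rad of the groove) with its +y end within 3 mm of the end stop (all of step 3 and linear speed of shaft below 0.01 m/s); the robot touches nothing.
It fails at once if the shaft is lifted off the bench before the ramp (x of shaft in the frame of vblock below -0.11 m and height (world z) of shaft above 0.024 m).
It fails at once if the shaft is lifted above the ramp or out of the block (height (world z) of shaft above 0.042 m).
It fails at once if the shaft is tipped up (angle between shaft's own y axis and vertical below 1.27 rad).
It fails at once if one of the other parts is disturbed (moved more than 15 mm) (distance of any of coupling, cell, cover, roller from where it was at the start of the episode above 0.015 m).
It also fails if it takes over 48 s, if anything falls off the work surface, if the arm or the gripper's body presses on something with over 40 N, if the wrist force passes 120 N, or if a joint passes its speed limit or range.

## Working session

There is one attempt and no reset: what is moved stays moved. The work goes in short steps, Python scripts to look and compute and a shell command to move; the robot and the scene stay as the last step left them, time stands still between calls to the robot, and variables do not carry over. Pictures are saved under pics/ and viewed, and the job is handed in when it is done.

```bash
ls; mkdir -p pics; cat > h.py <<'E'
import numpy as np, cv2
from scipy.spatial.transform import Rotation as Ro
from workcell import arm, optics
def snap(name,fn,crop=None,scale=1):
    s=arm.state(); im=optics.get_image(name)
    p=im["pixels"][:,:,::-1].copy()
    if crop: p=p[crop[1]:crop[3],crop[0]:crop[2]]
    if scale!=1: p=cv2.resize(p,None,fx=scale,fy=scale,interpolation=cv2.INTER_CUBIC)
    cv2.imwrite("pics/"+fn,p); return s,im
def cam2w(im,s,c):
    c=np.array(c,float)
    if "R" in im: return np.array(im["R"]).T@(c-np.array(im["t"]))
    T=np.array(im["tool_from_camera"]); t=T[:3,:3]@c+T[:3,3]
    return Ro.from_rotvec(s["ee_rot"]).as_matrix()@t+np.array(s["tcp_pos"])
def px2w(im,s,u,v,z):
    d=np.array([(u-im["cx"])/im["fx"],(v-im["cy"])/im["fy"],1.])
    a=cam2w(im,s,[0,0,0]); b=cam2w(im,s,d); d=b-a
    return a+d*(z-a[2])/d[2]
def w2px(im,X):
    c=np.array(im["R"])@np.array(X,float)+np.array(im["t"])
    return im["fx"]*c[0]/c[2]+im["cx"], im["fy"]*c[1]/c[2]+im["cy"]
E
python3 - <<'E'
from h import *
np.set_printoptions(precision=1,suppress=True)
s=arm.state(); print({k:np.round(v,3) for k,v in s.items()}); print(Ro.from_rotvec(s["ee_rot"]).as_matrix())
for n in ["top","scene"]:
    s,im=snap(n,n+"0.png")
    print(n,im["fx"],im["R"],im["t"])
    for k in ["shaft","vblock","vblock_lip","vblock_stop","coupling","cell","cover","roller"]:
        print(k,[(round(r["p"],2),cam2w(im,s,r["centre"])) for r in optics.recognise(n,k)[:2]])
E
```

```text
pics
{'t': np.float64(0.0), 'qpos': array([ 1. ,  0.3,  1.5, -0. ,  1.4, -0.1]), 'dq': array([ 0.,  0., -0.,  0.,  0.,  0.]), 'tau': array([ -0. , -40.5, -23.7,   0.1,   0. ,  -0. ]), 'tcp_pos': array([246.6, 518.8, 178.4]), 'ee_rot': array([ 0.3,  1.5, -0.3]), 'contact_force': array([ 0.9, -0.7, -0.2]), 'torque': array([-0.1,  0.1,  0. ]), 'gripper_width': np.float64(1.002)}
[[-0.   0.4  0.9]
 [-0.   0.9 -0.4]
 [-1.  -0.  -0. ]]
top 476.0347760412879 [[ 0.  -1.  -0. ]
 [-1.  -0.  -0.1]
 [ 0.1  0.  -1. ]] [ -3.  632.9 850. ]
shaft [(0.7, array([493.8,   6.5,  25.9]))]
vblock [(0.82, array([627.2, -11. ,  12.5])), (0.46, array([495.6,   4.3,  28.7]))]
vblock_lip [(0.66, array([629.9, -11.6,  10.2]))]
vblock_stop [(0.86, array([630.4, -14.6,   8.4]))]
coupling [(0.92, array([ 524. , -178.5,   32.6]))]
cell [(0.93, array([582.9, 187.2,  11.6]))]
cover [(0.72, array([772.6, 144.8,  40.9])), (0.57, array([ 711.1, -160.1,   30.1]))]
roller [(0.76, array([ 710.6, -163.6,   27.5])), (0.69, array([629.5, -12.5,  13.4]))]
scene 476.6555471573885 [[ 0.9  0.5 -0. ]
 [ 0.2 -0.5 -0.9]
 [-0.4  0.7 -0.5]] [-554.1  -94.2 1078.2]
shaft [(0.84, array([504.3,  -9.1,  24.9])), (0.4, array([ 720.1, -169.4,   26.9]))]
vblock [(0.6, array([642.7, -23.8,   5.9]))]
vblock_lip [(0.71, array([644.1, -24.9,  13.6])), (0.5, array([582.8, 171. ,   9.6]))]
vblock_stop [(0.7, array([647. , -23. ,   9.5]))]
coupling [(0.82, array([ 528.6, -193.5,   19.7]))]
cell [(0.85, array([583.2, 174.3,  11.7])), (0.69, array([780.8, 123.4,  32.3]))]
cover [(0.96, array([784.3, 121. ,  31.3]))]
roller [(0.83, array([ 719.7, -170.6,   27.6]))]
```

View pics/top0.png

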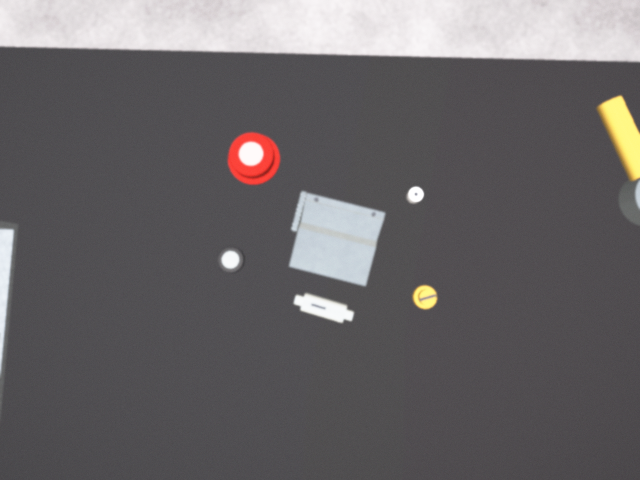

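View pics/scene0.png

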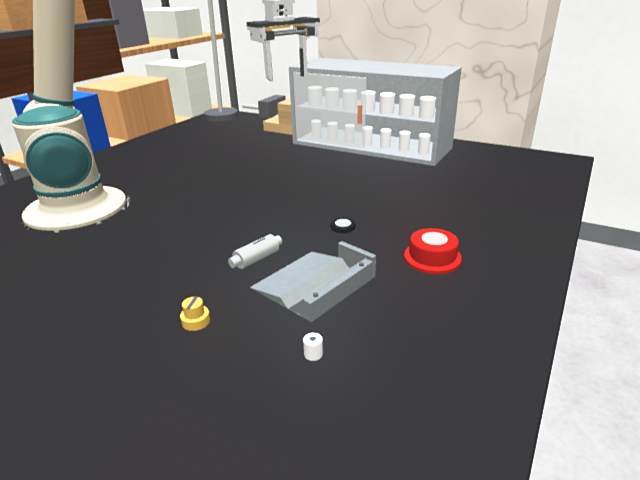

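```bash
python3 - <<'E'
import cv2
p=cv2.imread("pics/top0.png")[190:370,220:440]
cv2.imwrite("pics/top0z.png",cv2.resize(p,None,fx=3.3,fy=3.3,interpolation=cv2.INTER_CUBIC))
E
```

```text
(no output)
```

View pics/top0z.png

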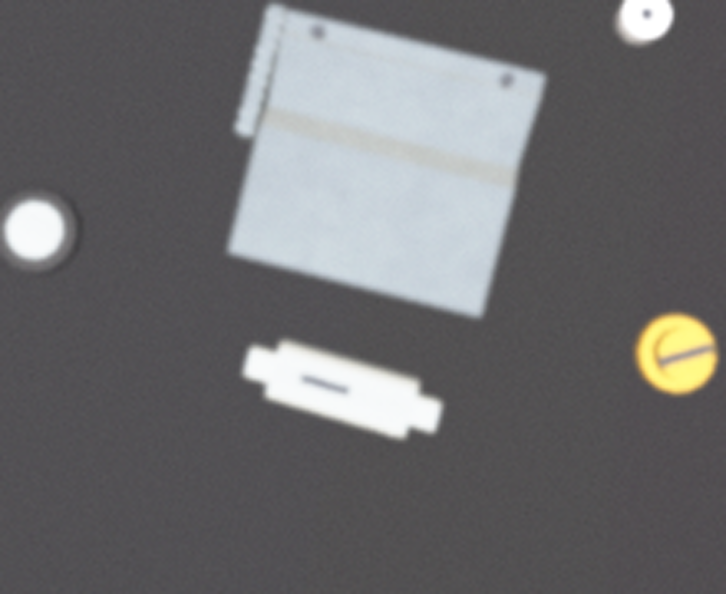

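The top view shows the block at about (340,240) with the stop on its left (+y) side. The shaft is at about (324,308), with its mark facing up. The bystanders are well clear. Next I'll compute the poses.

```bash
cat > est.py <<'E'
from h import *
from scipy.optimize import least_squares
np.set_printoptions(precision=2,suppress=True)
def shaft_mask(im,box):
    g=im["pixels"].astype(int); m=(g.min(2)>205).astype(np.uint8)
    M=np.zeros_like(m); M[box[1]:box[3],box[0]:box[2]]=m[box[1]:box[3],box[0]:box[2]]; return M
E
python3 - <<'E'
from est import *
s,im=snap("top","t1.png")
f=lambda u,v:(220+(u+.5)/3.3-.5,190+(v+.5)/3.3-.5)
obs=[((-90,-75,0),f(482,316)),((-90,75,0),f(229,252)),((50,-75,36),f(547,73)),((-25,85,42),f(236,132)),((50,85,42),f(270,5))]
def blk(p,X):
    c,q=np.cos(p[2]),np.sin(p[2]); return [p[0]+c*X[0]-q*X[1],p[1]+q*X[0]+c*X[1],X[2]]
r=least_squares(lambda p:np.concatenate([np.array(w2px(im,blk(p,X)))-o for X,o in obs]),[630,-10,-.2])
print("block",r.x,r.fun.reshape(-1,2)); p=r.x
M=shaft_mask(im,(285,285,365,330)); v,u=np.nonzero(M); print(len(u))
W=np.array([px2w(im,s,a,b,20)[:2] for a,b in zip(u,v)])
m=W.mean(0); w,V=np.linalg.eigh(np.cov((W-m).T)); ax=V[:,1]*np.sign(V[1,1])
print("shaft",m,"yaw",np.arctan2(-ax[0],ax[1]), "ext",np.ptp((W-m)@ax),np.ptp((W-m)@V[:,0]))
c,q=np.cos(p[2]),np.sin(p[2]); d=m-p[:2]; print("shaft in block",c*d[0]+q*d[1],-q*d[0]+c*d[1])
R=Ro.from_rotvec(s["ee_rot"]).as_matrix(); print(R, "tool yaw",np.arctan2(-R[0,1],R[1,1]))
E
```

```text
block [644.43 -18.97  -0.22] [[ 0.05  0.16]
 [ 0.22  0.23]
 [-0.16  0.14]
 [ 0.02  0.06]
 [-0.13 -0.59]]
841
shaft [497.36   6.48] yaw -0.2591554232322094 ext 110.3456330147651 30.776539241722478
shaft in block -149.08725886057317 -7.117774542216953
[[ 0.    0.43  0.9 ]
 [ 0.    0.9  -0.43]
 [-1.    0.    0.  ]] tool yaw -0.4437862058241029
```

```bash
cat >> est.py <<'E'
B=(644.43,-18.97,-0.22)
def wb(X):
    c,q=np.cos(B[2]),np.sin(B[2]); d=np.array(X)[:2]-np.array(B[:2]); return np.array([c*d[0]+q*d[1],-q*d[0]+c*d[1]])
def where():
    s=arm.state(); R=Ro.from_rotvec(s["ee_rot"]).as_matrix()
    print("t",round(float(s["t"]),2),"tcp in block",wb(s["tcp_pos"]),"z",round(float(s["tcp_pos"][2]),1),"yaw-B",round(float(np.arctan2(-R[0,1],R[1,1])-B[2]),4),"F",np.array(s["contact_force"]),"w",round(float(s["gripper_width"]),2)); return s
def shaft(fn="x.png",name="top",h=None):
    s,im=snap(name,fn)
    box=(270,190,390,340)
    return s,im
E
python3 -c "
from est import *
where()"
```

```text
t 0.95 tcp in block [-505.4   438.55] z 179.3 yaw-B -0.2238 F [0.08 0.43 0.8 ] w 1.0
```

```bash
python3 -m crank '[[[0,0,0],-0.112],[[0,0,0],-0.112],[[0,-1.8,1.2],0],[[0,-3.6,2.4],0],[[0,-3.6,2.4],0],[[0,-3.6,2.4],0],[[0,-3.6,2.4],0],[[0,-3.6,2.4],0]]' -0.06 20; python3 -c "
from est import *
where()"
```

```text
t: 1.75
tcp_pos: [332.9, 295.8, 179.5]
ee_rot: [0.172, 1.563, -0.172]
contact_force: [1.7, 0.8, -0.3]
gripper_width: 0.533
t 1.75 tcp in block [-372.68  239.22] z 179.5 yaw-B 0.0009 F [ 1.74  0.76 -0.31] w 0.53
```

```bash
python3 -m crank '[[[0,-3.8,2.4],0],[[0,-3.8,2.4],0],[[0,-3.8,2.4],0],[[0,-3.8,2.4],0],[[0,-3.8,2.4],0],[[0,-3.8,2.4],0],[[0,-1.9,1.3],0],[[0,0,0],0]]'; python3 - <<'E'
from est import *
s=where()
s,im=snap("wrist","w1.png")
print(im["fx"],im["tool_from_camera"])
E
```

```text
t: 2.55
tcp_pos: [433.2, 19.4, 179.3]
ee_rot: [0.175, 1.563, -0.177]
contact_force: [-0.3, 0.3, 0.4]
gripper_width: 0.531
t 2.55 tcp in block [-214.48   -8.63] z 179.3 yaw-B -0.0043 F [-0.25  0.34  0.39] w 0.53
342.0660065320748 [[   0.     -0.24    0.97 -205.86]
 [   1.      0.      0.      0.05]
 [  -0.      0.97    0.24  -69.46]
 [   0.      0.      0.      1.  ]]
```

View pics/w1.png

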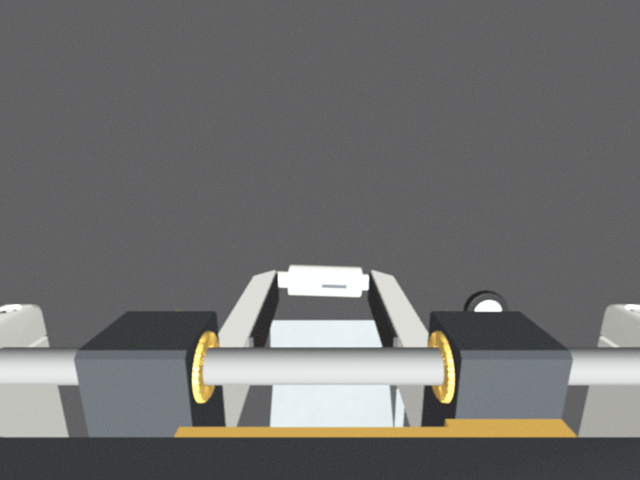

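The wrist view shows the shaft centred between the fingertips at about (325,281), with the block behind it. I'll descend behind the shaft.

```bash
python3 -m crank '[[[4,0,0],0],[[4,0,0],0],[[4,0,0],0],[[3,0,0],0],[[1.5,0,0],0],[[0.5,0,0],0],[[0,0,0],0]]'; python3 - <<'E'
from est import *
s=where()
s,im=snap("top","t2.png",(220,180,440,360),3.3)
E
```

```text
t: 3.3
tcp_pos: [431.3, 23.1, 9.1]
ee_rot: [0.172, 1.565, -0.171]
contact_force: [-0.9, 0.7, 0.0]
gripper_width: 0.53
t 3.3 tcp in block [-217.17   -5.43] z 9.1 yaw-B 0.0015 F [-0.9   0.74  0.04] w 0.53
```

View pics/t2.png

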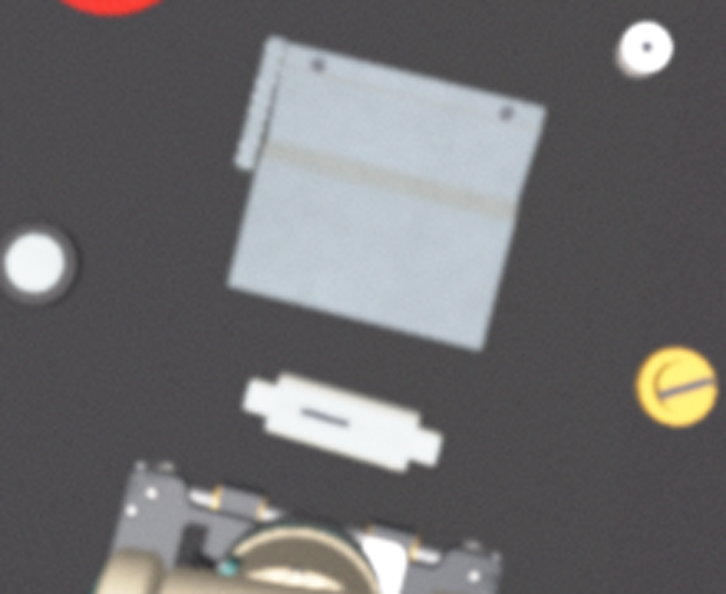

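```bash
python3 -m crank '[[[0,0,1],0],[[0,0,1],0],[[0,0,0.8],0],[[0,0,0.5],0],[[0,0,0.3],0],[[0,0,0.3],0],[[0,0,0.3],0],[[0,0,0.3],0]]'; python3 - <<'E'
from est import *
s=where()
snap("wrist","w2.png")
snap("scene","s2.png",(200,190,420,355),3.3)
E
```

```text
t: 4.15
tcp_pos: [475.8, 12.2, 9.2]
ee_rot: [0.173, 1.564, -0.173]
contact_force: [0.7, 0.4, 0.4]
gripper_width: 0.527
t 4.15 tcp in block [-171.36   -6.37] z 9.2 yaw-B 0.0002 F [0.72 0.4  0.45] w 0.53
```

View pics/w2.png

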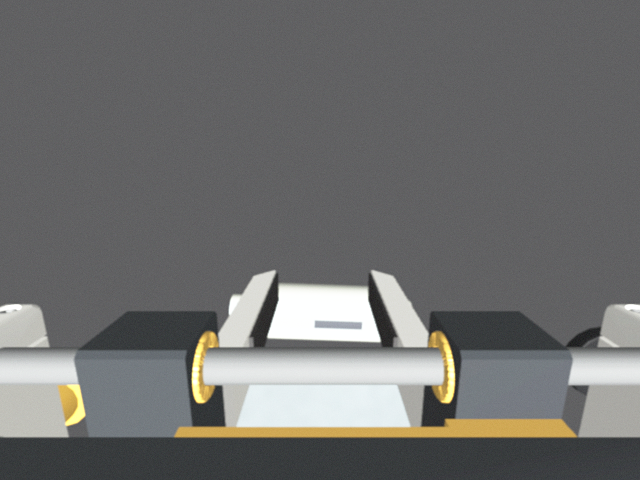

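View pics/s2.png

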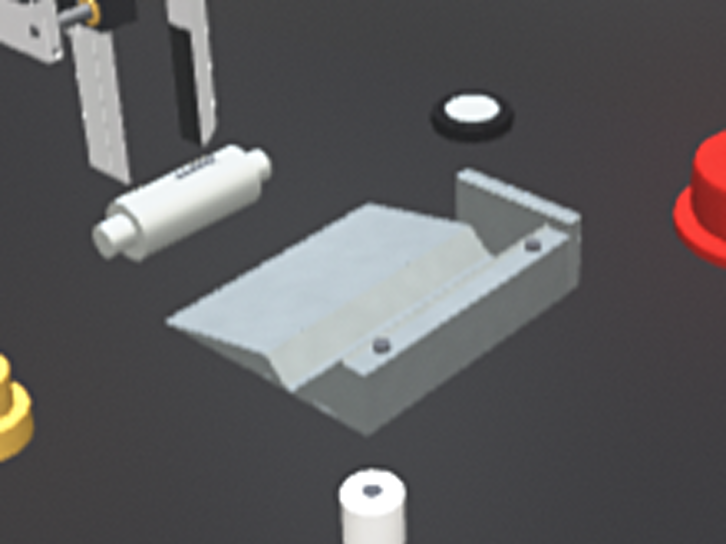

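Contact is imminent: in the scene view the fingertips sit right behind the barrel. I'll keep going slowly.

```bash
python3 -m crank '[[[0,0,0.3],0],[[0,0,0.3],0],[[0,0,0.3],0],[[0,0,0.3],0],[[0,0,0.3],0],[[0,0,0.3],0],[[0,0,0.3],0],[[0,0,0.3],0]]'; python3 - <<'E'
from est import *
s=where()
snap("wrist","w3.png",(200,250,440,440),3)
snap("scene","s3.png",(200,190,420,355),3.3)
E
```

```text
t: 5.05
tcp_pos: [499.5, 6.9, 9.3]
ee_rot: [0.173, 1.564, -0.173]
contact_force: [0.1, -0.1, -0.3]
gripper_width: 0.529
t 5.05 tcp in block [-147.04   -6.34] z 9.3 yaw-B 0.0002 F [ 0.09 -0.07 -0.35] w 0.53
```

View pics/w3.png

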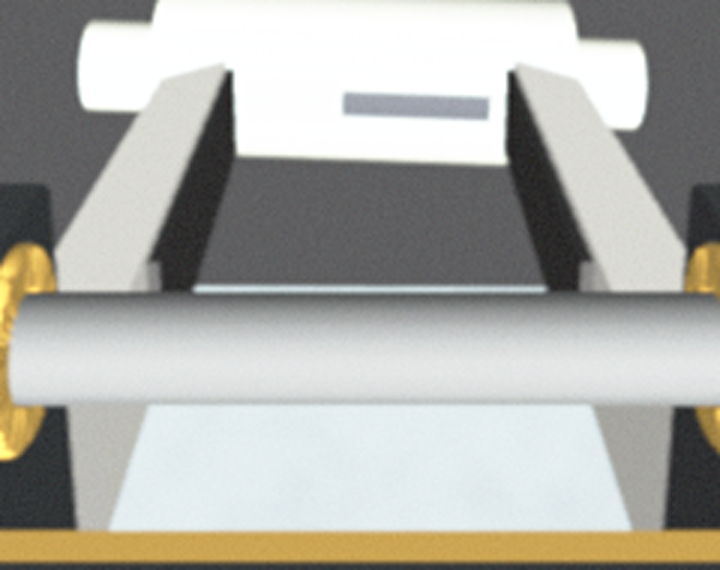

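View pics/s3.png

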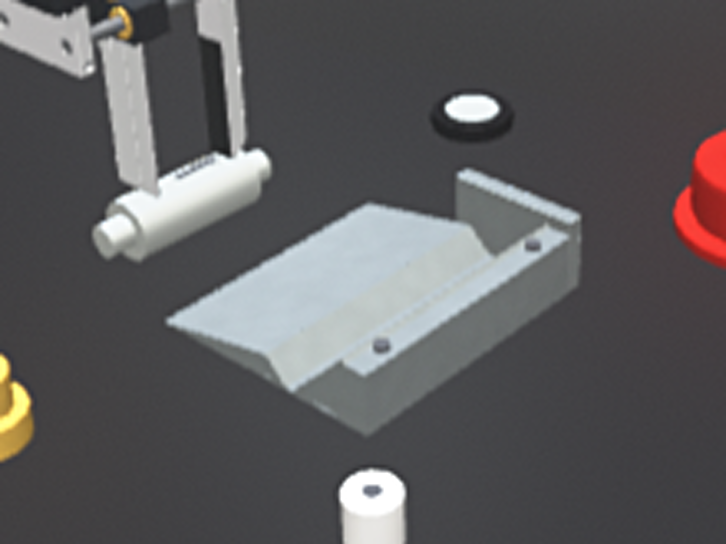

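```bash
python3 - <<'E'
from est import *
s=where()
s,im=snap("scene","s3b.png")
p=im["pixels"][:,:,::-1].copy()[190:355,200:420]
p=cv2.resize(p,None,fx=3.3,fy=3.3,interpolation=cv2.INTER_CUBIC)
R=Ro.from_rotvec(s["ee_rot"]).as_matrix()
for x in (0,-20,-40):
  for y in (-38,-25,25,38):
    for z in (-8,8):
      u,v=w2px(im,np.array(s["tcp_pos"])+R@np.array([x,y,z]))
      cv2.circle(p,(int((u-200)*3.3),int((v-190)*3.3)),3,(0,0,255) if z<0 else (0,255,0),-1)
c,q=np.cos(B[2]),np.sin(B[2])
for X in [(-90,-75,0),(-90,75,0),(-15,-75,15),(0,-75,0),(36,-75,36),(50,-75,36),(50,-75,0),(-25,75,42)]:
  u,v=w2px(im,[B[0]+c*X[0]-q*X[1],B[1]+q*X[0]+c*X[1],X[2]])
  cv2.circle(p,(int((u-200)*3.3),int((v-190)*3.3)),3,(255,0,255),-1)
cv2.imwrite("pics/s3c.png",p)
E
```

```text
t 5.15 tcp in block [-146.68   -6.36] z 9.3 yaw-B 0.0001 F [-0.39  0.97  0.62] w 0.53
```

View pics/s3c.png

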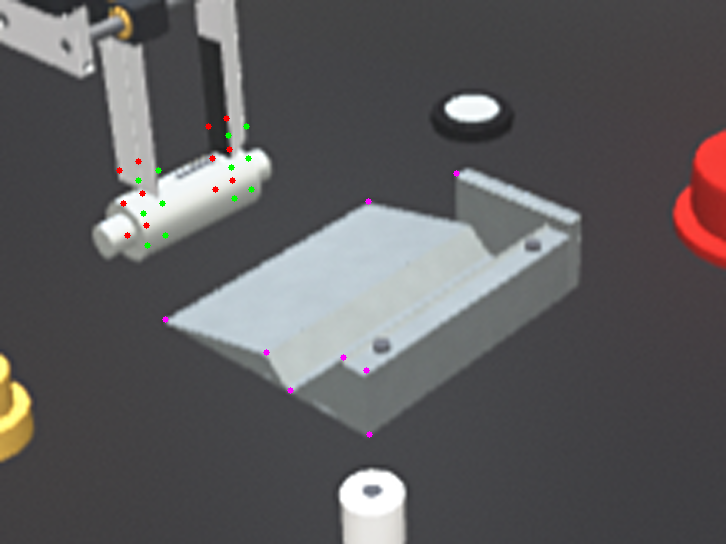

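Both cameras agree on something odd. The visible fingertips end about 30 mm above the reported TCP: in the scene view the tips are at (120-155,180-193), above the shaft, with no force and the shaft unmoved. I'll back off and feel for the bench to check.

```bash
python3 -m crank '[[[0,0,-2],0],[[0,0,-3],0],[[0,0,-2],0],[[0,0,0],0],[[0.4,0,0],0],[[0,0,0],0]]'; python3 - <<'E'
from est import *
where()
snap("wrist","w4.png",(200,200,440,390),3)
snap("scene","s4.png",(130,110,350,275),3.3)
E
```

```text
t: 5.8
tcp_pos: [432.6, 21.9, 5.2]
ee_rot: [0.173, 1.562, -0.173]
contact_force: [-0.1, -0.2, 1.0]
gripper_width: 0.528
t 5.8 tcp in block [-215.64   -6.31] z 5.2 yaw-B 0.0001 F [-0.09 -0.23  1.01] w 0.53
```

View pics/w4.png

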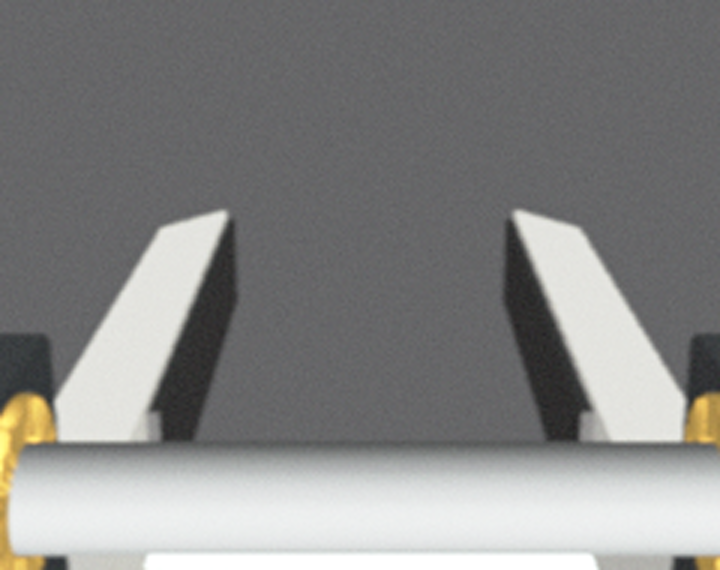

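View pics/s4.png

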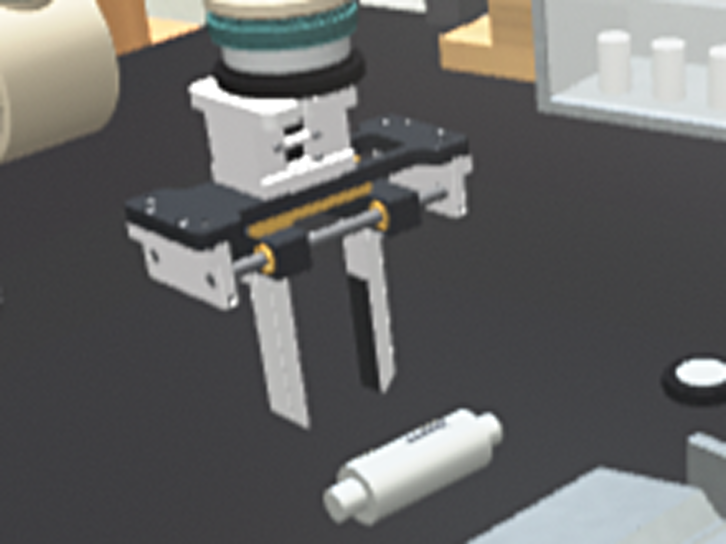

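The wrist view shows the same: the tip edge at rows 270-300 implies the fingers really end about 29 mm short of the reported TCP. I'll lower gradually and check.

```bash
python3 -m crank '[[[0.6,0,0],0],[[0.6,0,0],0],[[0.3,0,0],0],[[0.3,0,0],0],[[0,0,0],0]]'; python3 - <<'E'
from est import *
where()
snap("scene","s5.png",(170,150,350,285),4)
E
```

```text
t: 6.4
tcp_pos: [430.5, 22.3, -13.3]
ee_rot: [0.173, 1.565, -0.173]
contact_force: [-0.7, -0.3, 0.1]
gripper_width: 0.53
t 6.4 tcp in block [-217.75   -6.41] z -13.3 yaw-B 0.0002 F [-0.71 -0.31  0.11] w 0.53
```

View pics/s5.png

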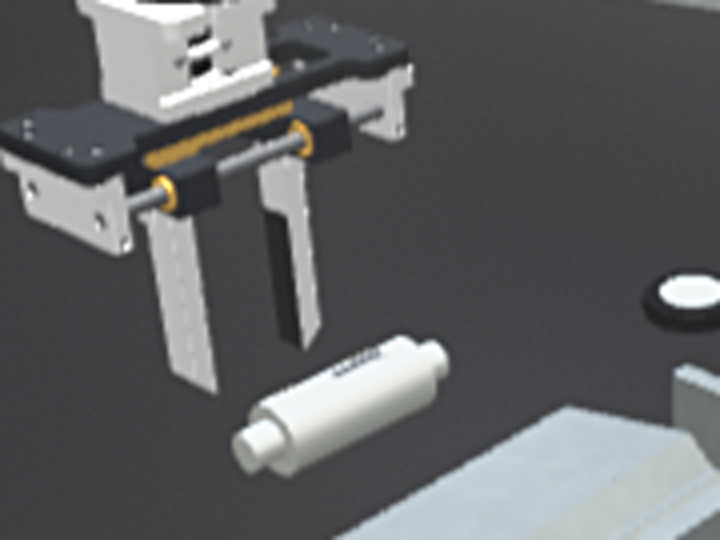

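```bash
python3 -m crank '[[[0.3,0,0],0],[[0.2,0,0],0],[[0,0,0],0]]'; python3 -m crank '[[[0.2,0,0],0],[[0.2,0,0],0]]'; python3 - <<'E'
from est import *
where()
snap("scene","s6.png",(170,150,350,285),4)
E
```

```text
t: 6.75
tcp_pos: [430.7, 22.3, -17.9]
ee_rot: [0.173, 1.564, -0.173]
contact_force: [-0.3, -0.0, -0.3]
gripper_width: 0.534
t: 6.95
tcp_pos: [431.1, 22.2, -21.8]
ee_rot: [0.173, 1.563, -0.173]
contact_force: [-0.3, -0.9, -1.1]
gripper_width: 0.529
t 6.95 tcp in block [-217.16   -6.34] z -21.8 yaw-B 0.0002 F [-0.31 -0.89 -1.08] w 0.53
```

View pics/s6.png

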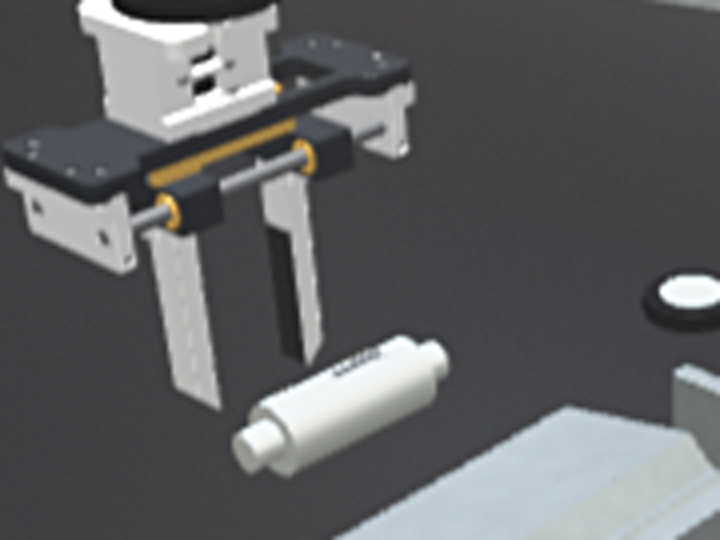

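```bash
for i in 1; do python3 -m crank '[[[0.2,0,0],0],[[0.1,0,0],0]]'; python3 -m crank '[[[0.1,0,0],0],[[0.1,0,0],0]]';  done
```

```text
t: 7.2
tcp_pos: [430.9, 22.3, -24.9]
ee_rot: [0.173, 1.564, -0.173]
contact_force: [-0.9, 0.2, -0.5]
gripper_width: 0.529
t: 7.4
tcp_pos: [431.0, 22.3, -26.1]
ee_rot: [0.173, 1.564, -0.172]
contact_force: [-2.7, -0.2, 19.1]
gripper_width: 0.531
```

The bench is felt at a reported z of about -26, so true tip height is reported z + 26. I'll raise the tips to about 9 mm and approach again.

```bash
python3 -m crank '[[[-0.6,0,0],0],[[-0.4,0,0],0],[[0,0,1],0],[[0,0,1],0],[[0,0,0.8],0],[[0,0,0.4],0],[[0,0,0.3],0],[[0,0,0.3],0]]'; python3 -m crank '[[[0,0,0.3],0],[[0,0,0.3],0],[[0,0,0.3],0],[[0,0,0.3],0],[[0,0,0.3],0],[[0,0,0.3],0]]'; python3 - <<'E'
from est import *
s=where()
snap("wrist","w7.png",(200,250,440,440),3)
snap("scene","s7.png",(200,190,420,355),3.3)
E
```

```text
t: 8.2
tcp_pos: [467.9, 14.0, -17.0]
ee_rot: [0.173, 1.565, -0.173]
contact_force: [0.3, 0.4, -0.4]
gripper_width: 0.527
t: 8.8
tcp_pos: [485.9, 10.0, -16.7]
ee_rot: [0.173, 1.564, -0.172]
contact_force: [-0.3, 0.2, 0.1]
gripper_width: 0.529
t 8.8 tcp in block [-161.03   -6.34] z -16.7 yaw-B 0.0002 F [-0.27  0.2   0.14] w 0.53
```

View pics/w7.png

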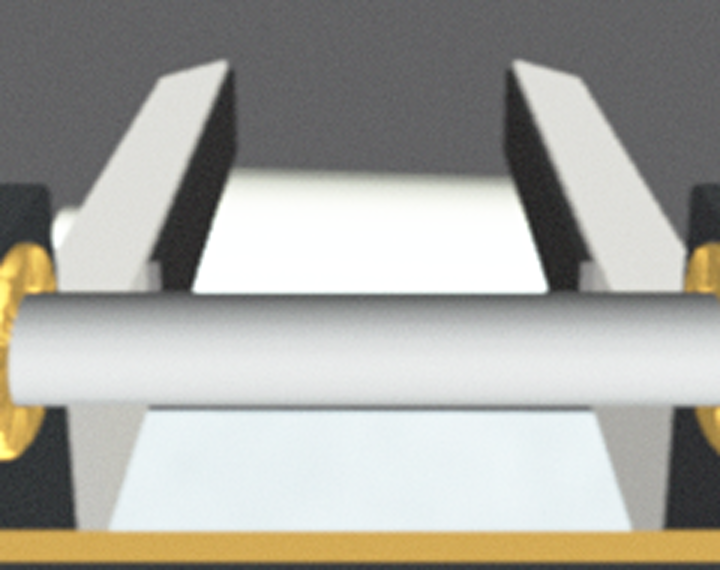

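View pics/s7.png

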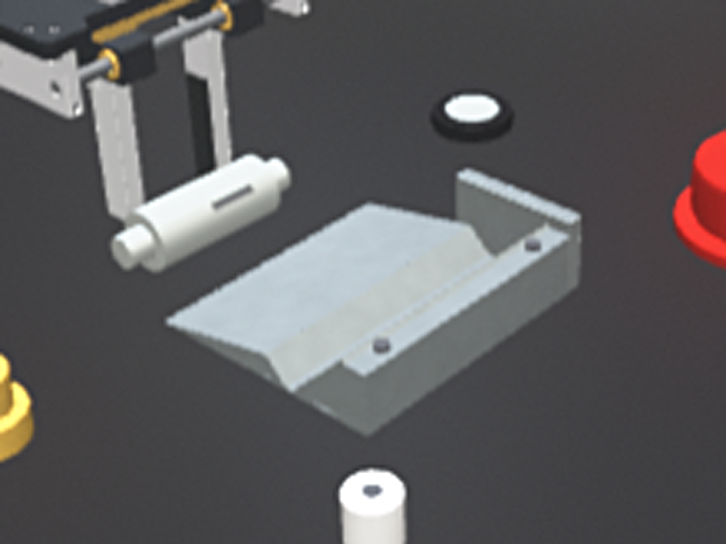

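The shaft is rolling straight ahead, and its mark has turned forward. I'll continue.

```bash
python3 -m crank '[[[0,0,0.4],0],[[0,0,0.4],0],[[0,0,0.4],0],[[0,0,0.4],0],[[0,0,0.4],0],[[0,0,0.4],0],[[0,0,0.4],0],[[0,0,0.4],0]]';  python3 - <<'E'
from est import *
s=where()
snap("wrist","w8.png",(200,250,440,440),3)
snap("scene","s8.png",(200,190,420,355),3.3)
E
```

```text
t: 9.7
tcp_pos: [517.2, 3.0, -16.8]
ee_rot: [0.173, 1.564, -0.173]
contact_force: [0.1, -0.0, 0.3]
gripper_width: 0.531
t 9.7 tcp in block [-128.98   -6.35] z -16.8 yaw-B 0.0001 F [ 0.1  -0.04  0.29] w 0.53
```

View pics/w8.png

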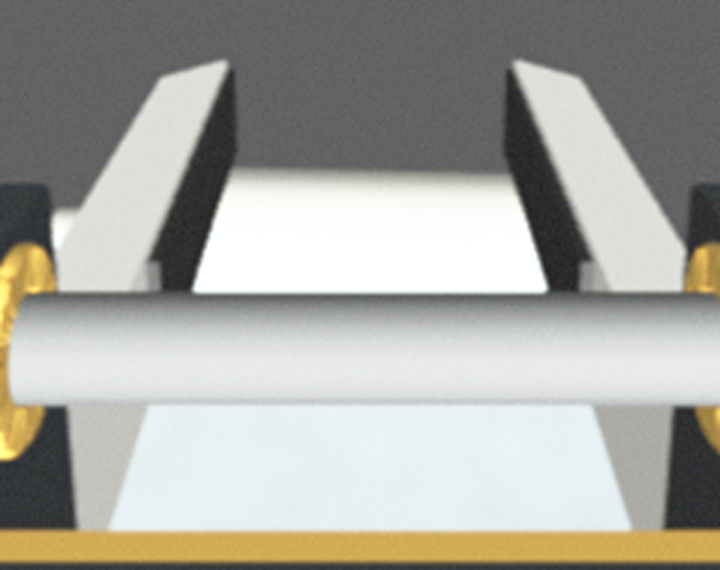

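View pics/s8.png

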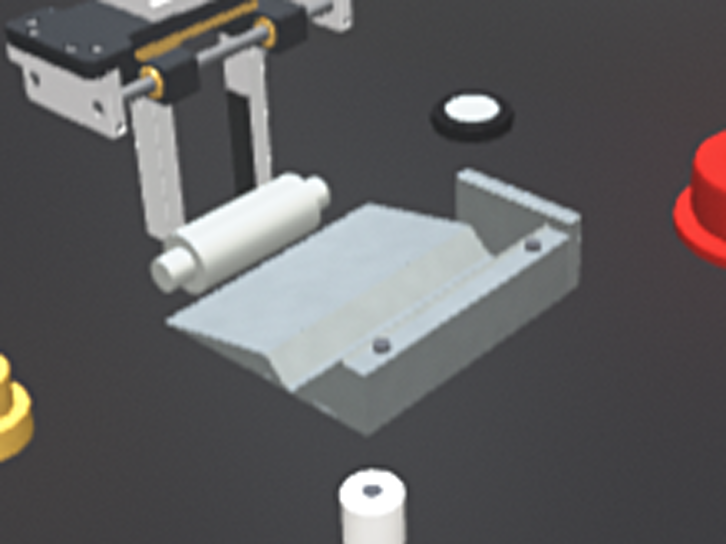

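The shaft is still against both tips and has reached the foot of the ramp. Next is the climb.

```bash
python3 -m crank '[[[0,0,0.4],0],[[0,0,0.4],0],[[-0.04,0,0.4],0],[[-0.08,0,0.4],0],[[-0.08,0,0.4],0],[[-0.08,0,0.4],0],[[-0.08,0,0.4],0],[[-0.08,0,0.4],0]]';  python3 -m crank '[[[-0.08,0,0.4],0],[[-0.08,0,0.4],0],[[-0.08,0,0.4],0],[[-0.08,0,0.4],0],[[-0.08,0,0.4],0]]';python3 - <<'E'
from est import *
s=where()
snap("wrist","w9.png",(200,250,440,440),3)
snap("scene","s9.png",(200,190,420,355),3.3)
snap("top","t9.png",(220,180,440,360),3.3)
E
```

```text
t: 10.6
tcp_pos: [545.3, -3.3, -12.7]
ee_rot: [0.173, 1.57, -0.172]
contact_force: [-5.1, 1.6, 3.3]
gripper_width: 0.528
t: 11.1
tcp_pos: [564.8, -7.7, -8.7]
ee_rot: [0.173, 1.57, -0.172]
contact_force: [-4.6, 0.8, 3.6]
gripper_width: 0.528
t 11.1 tcp in block [-80.16  -6.38] z -8.7 yaw-B 0.0002 F [-4.58  0.78  3.55] w 0.53
```

View pics/w9.png

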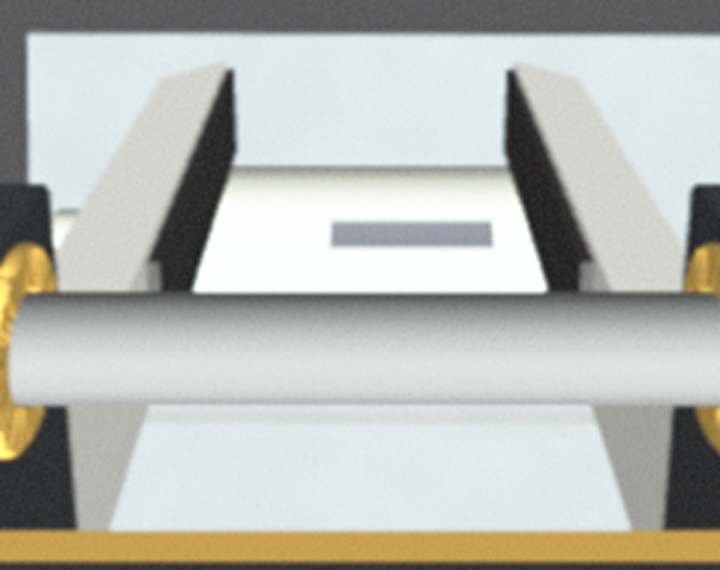

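View pics/s9.png

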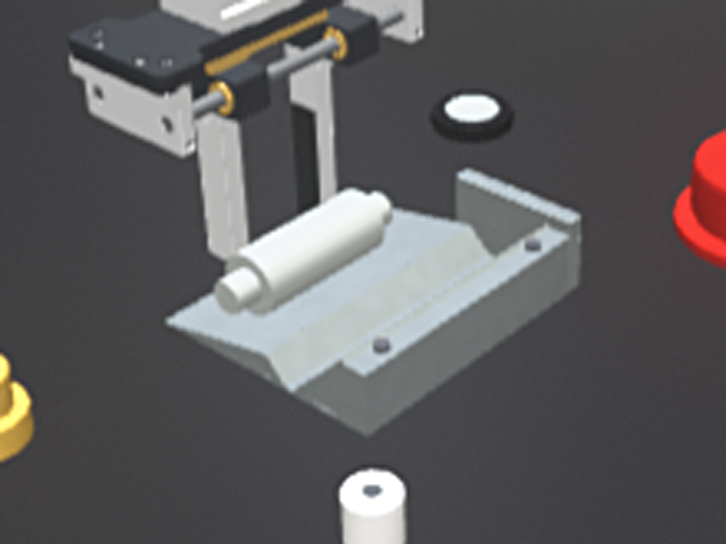

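View pics/t9.png

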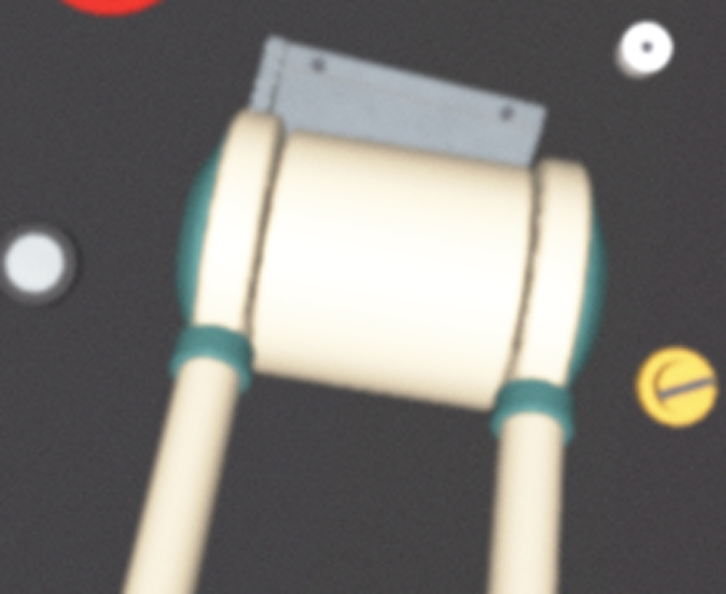

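The shaft is on the ramp, parallel to the groove, with its mark coming around after nearly a full turn. I'll carry on to the lip, slowing down.

```bash
python3 -m crank '[[[-0.08,0,0.4],0],[[-0.08,0,0.4],0],[[-0.08,0,0.4],0],[[-0.08,0,0.4],0],[[-0.08,0,0.4],0],[[-0.06,0,0.3],0],[[-0.06,0,0.3],0],[[-0.06,0,0.3],0]]';  python3 -m crank '[[[-0.04,0,0.2],0],[[-0.04,0,0.2],0]]';python3 - <<'E'
from est import *
s=where()
snap("scene","s10.png",(200,190,420,355),3.3)
E
```

```text
t: 12.05
tcp_pos: [594.7, -14.3, -2.7]
ee_rot: [0.173, 1.566, -0.172]
contact_force: [-5.8, 1.3, 2.3]
gripper_width: 0.531
t: 12.25
tcp_pos: [599.1, -15.3, -1.8]
ee_rot: [0.173, 1.565, -0.172]
contact_force: [-4.4, 1.6, 3.1]
gripper_width: 0.526
t 12.25 tcp in block [-45.07  -6.28] z -1.8 yaw-B 0.0003 F [-4.36  1.61  3.08] w 0.53
```

View pics/s10.png

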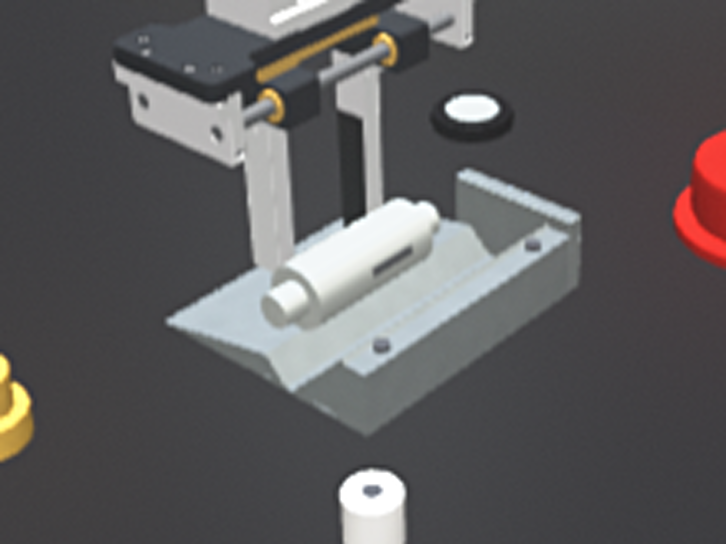

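The shaft is just before the lip and still clear of the stop. I'll nudge it over gently.

```bash
python3 - <<'E'
from est import *
s=arm.state(); im=optics.get_image("scene")
print(wb(px2w(im,s,200+280/3.3,190+306/3.3,31)))
E
python3 -m crank '[[[-0.04,0,0.2],0],[[-0.04,0,0.2],0],[[-0.02,0,0.2],0],[[0,0,0.2],0],[[0,0,0],0]]';python3 - <<'E'
from est import *
s=where()
snap("scene","s11.png",(200,190,420,355),3.3)
E
```

```text
[-20.19 -59.74]
t: 12.85
tcp_pos: [608.7, -17.5, -0.6]
ee_rot: [0.173, 1.562, -0.173]
contact_force: [-0.5, 0.6, -0.3]
gripper_width: 0.53
t 12.85 tcp in block [-35.21  -6.33] z -0.6 yaw-B 0.0002 F [-0.52  0.56 -0.29] w 0.53
```

View pics/s11.png

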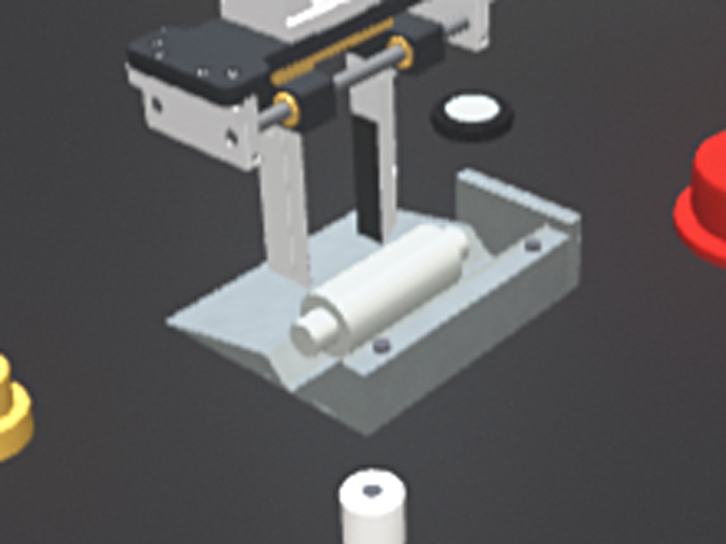

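The shaft dropped into the vee, with its near end at about block y = -60. I'll retract, shut the fingers and move to that end.

```bash
python3 -m crank '[[[0,0,-1.5],0],[[-3,0,-0.2],0],[[-3,0,0],0],[[-1,-3,1.7],0],[[0,-4,2.5],0],[[0,-2.6,1],0],[[0,0,0],0],[[0,0,0],0]]' 1 20;python3 - <<'E'
from est import *
s=where()
snap("scene","s12.png",(200,190,420,355),3.3)
s,im=snap("top","t12.png",(220,180,440,360),3.3)
E
```

```text
t: 13.7
tcp_pos: [620.4, -118.6, 68.9]
ee_rot: [0.175, 1.565, -0.173]
contact_force: [0.0, 0.7, -0.3]
gripper_width: 0.002
t 13.7 tcp in block [  -1.69 -102.46] z 68.9 yaw-B -0.0013 F [ 0.02  0.69 -0.26] w 0.0
```

View pics/s12.png

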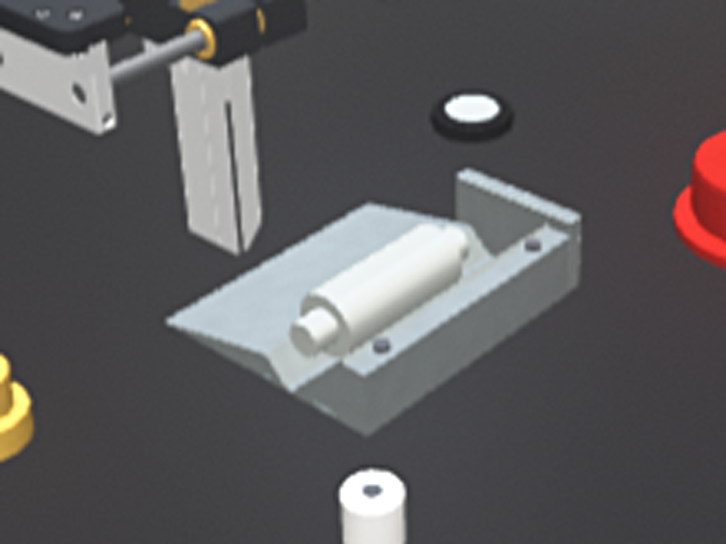

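View pics/t12.png

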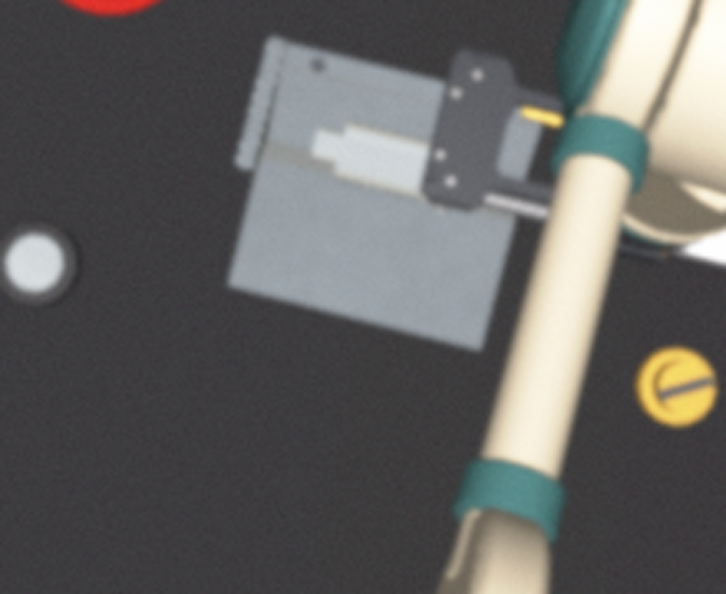

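The shaft lies in the groove, its +y end short of the stop (about (313,145) in the zoom). I'll descend beyond the open end.

```bash
python3 - <<'E'
from est import *
s=arm.state(); im=optics.get_image("top")
for u,v in [(313,145),(318,131),(311,157)]: print(wb(px2w(im,s,220+u/3.3,180+v/3.3,26)))
E
python3 -m crank '[[[3,0,0],0],[[3,0,0],0],[[1.2,0,0.1],0],[[0.5,0,0],0],[[0,0,0],0]]';python3 - <<'E'
from est import *
s=where()
snap("scene","s13.png",(200,190,420,355),3.3)
E
```

```text
[-2.34 46.33]
[ 6.1  45.55]
[-9.25 45.75]
t: 14.35
tcp_pos: [621.9, -118.2, -7.8]
ee_rot: [0.172, 1.564, -0.172]
contact_force: [-0.2, 0.2, -0.1]
gripper_width: 0.007
t 14.35 tcp in block [  -0.32 -101.74] z -7.8 yaw-B 0.001 F [-0.22  0.18 -0.07] w 0.01
```

View pics/s13.png

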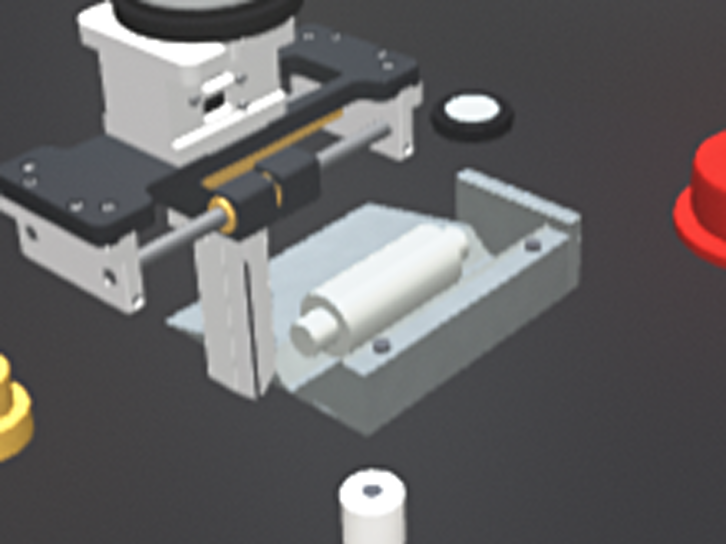

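```bash
python3 -m crank '[[[0,0.8,0],0],[[0,0.8,0],0],[[0,0.4,0],0],[[0,0.3,0],0],[[0,0.3,0],0],[[0,0.3,0],0],[[0,0.3,0],0],[[0,0.3,0],0]]';python3 -m crank '[[[0,0.3,0],0],[[0,0.3,0],0],[[0,0.3,0],0],[[0,0.2,0],0]]'; python3 - <<'E'
from est import *
s=where()
snap("scene","s14.png",(200,190,420,355),3.3)
E
```

```text
t: 15.2
tcp_pos: [629.2, -86.3, -7.4]
ee_rot: [0.17, 1.564, -0.174]
contact_force: [-1.8, -5.1, 2.0]
gripper_width: 0.006
t: 15.6
tcp_pos: [631.7, -75.3, -7.4]
ee_rot: [0.17, 1.564, -0.174]
contact_force: [-1.5, -4.5, 3.5]
gripper_width: 0.005
t 15.6 tcp in block [ -0.07 -57.79] z -7.4 yaw-B 0.0006 F [-1.45 -4.53  3.45] w 0.01
```

View pics/s14.png

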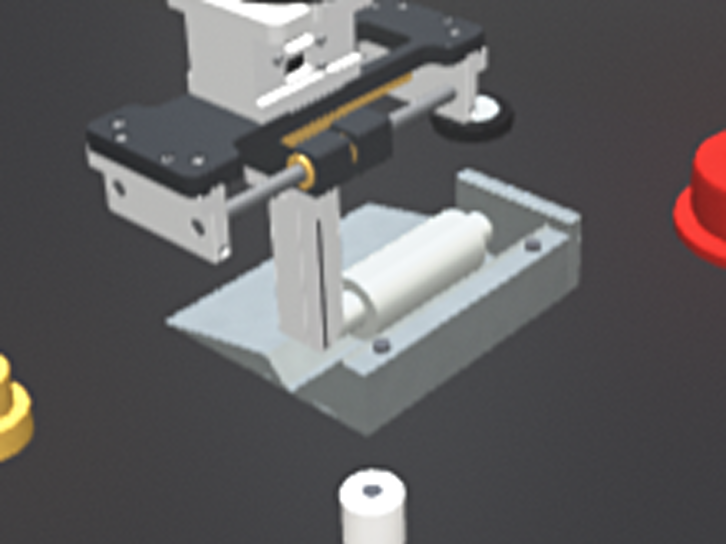

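The shaft is sliding with about 5 N. I'll continue to the stop in small steps, watching the force.

```bash
python3 -m crank '[[[0,0.2,0],0],[[0,0.2,0],0],[[0,0.2,0],0]]'; python3 -m crank '[[[0,0.1,0],0],[[0,0.1,0],0]]'; python3 -c "
from est import *
where()"
```

```text
t: 15.95
tcp_pos: [633.1, -69.3, -7.5]
ee_rot: [0.171, 1.564, -0.174]
contact_force: [-0.8, -4.8, 2.0]
gripper_width: 0.006
t: 16.15
tcp_pos: [633.6, -67.3, -7.5]
ee_rot: [0.171, 1.564, -0.174]
contact_force: [-1.6, -5.2, 1.9]
gripper_width: 0.004
t 16.15 tcp in block [ -0.07 -49.52] z -7.5 yaw-B 0.0006 F [-1.56 -5.19  1.87] w 0.0
```

```bash
python3 -m crank '[[[0,0.1,0],0]]'|grep force;python3 -m crank '[[[0,0.1,0],0]]'|grep force;python3 -m crank '[[[0,0.1,0],0]]'|grep force; python3 - <<'E'
from est import *
where()
snap("scene","s15.png",(280,210,400,300),6)
E
```

```text
contact_force: [-2.3, -5.7, 3.2]
contact_force: [-1.2, -4.9, 1.9]
contact_force: [-1.8, -9.6, 2.4]
t 16.45 tcp in block [ -0.04 -47.49] z -7.4 yaw-B 0.0012 F [-1.8  -9.61  2.38] w 0.01
```

View pics/s15.png

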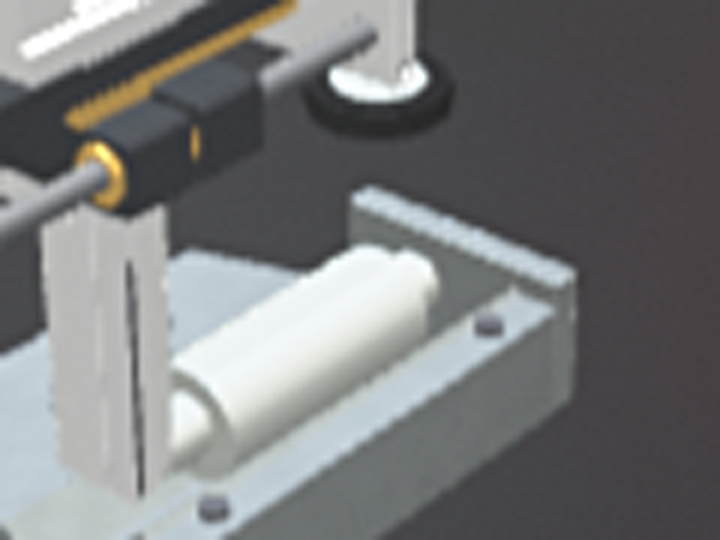

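```bash
python3 -m crank '[[[0,0.1,0],0],[[0,0,0],0],[[0,0,0],0]]'; python3 -c "
from est import *
where()"
```

```text
t: 16.8
tcp_pos: [634.0, -65.3, -7.4]
ee_rot: [0.168, 1.564, -0.175]
contact_force: [-2.2, -9.3, 2.0]
gripper_width: 0.006
t 16.8 tcp in block [ -0.04 -47.48] z -7.4 yaw-B 0.0014 F [-2.23 -9.31  2.02] w 0.01
```

The TCP no longer advances and the force has doubled, so the shaft is at the stop. I'll back straight off, rise, and check.

```bash
python3 -m crank '[[[0,-0.3,0],0],[[0,-1,0],0],[[0,-2.5,0],0],[[-3,-2,0],0],[[-4,0,0],0],[[-4,0,-3],0],[[-3,0,-4],0],[[0,0,-4.5],0]]';python3 -m crank '[[[0,0,-4.5],0],[[0,0,-4.5],0],[[0,0,-4],0],[[0,0,-3],0],[[0,0,0],0],[[0,0,0],0]]'; python3 - <<'E'
from est import *
where()
snap("scene","s16.png",(280,210,400,300),6)
s,im=snap("top","t16.png",(270,180,390,280),6)
for n in ["coupling","cell","cover","roller"]: print(n,[(round(r["p"],2),cam2w(im,s,r["centre"])) for r in optics.recognise("top",n)[:1]])
E
```

```text
t: 17.6
tcp_pos: [512.4, -94.2, 136.3]
ee_rot: [0.172, 1.554, -0.173]
contact_force: [0.8, 0.3, -0.3]
gripper_width: 0.006
t: 18.2
tcp_pos: [353.9, -58.6, 132.6]
ee_rot: [0.173, 1.562, -0.172]
contact_force: [0.4, 0.2, -0.3]
gripper_width: 0.006
t 18.2 tcp in block [-274.89 -102.07] z 132.6 yaw-B -0.0002 F [ 0.38  0.22 -0.26] w 0.01
coupling [(0.58, array([ 522.56, -176.6 ,   32.65]))]
cell [(0.72, array([584.6 , 185.08,  13.66]))]
cover []
roller [(0.65, array([ 711.47, -160.18,   31.24]))]
```

View pics/s16.png

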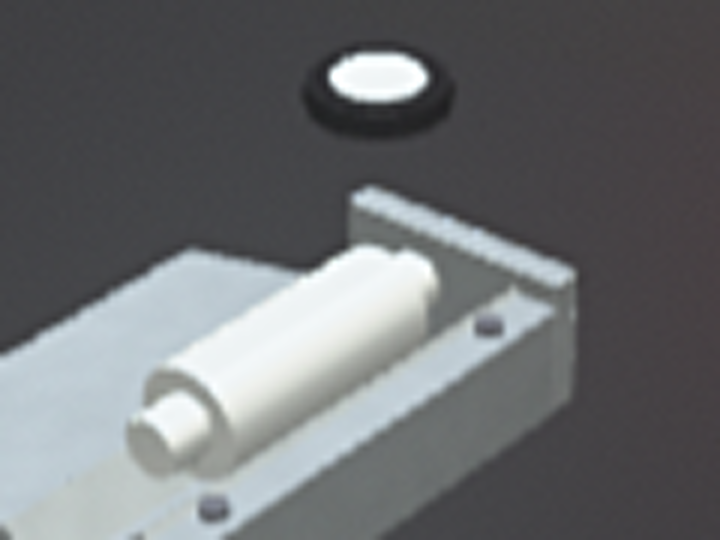

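View pics/t16.png

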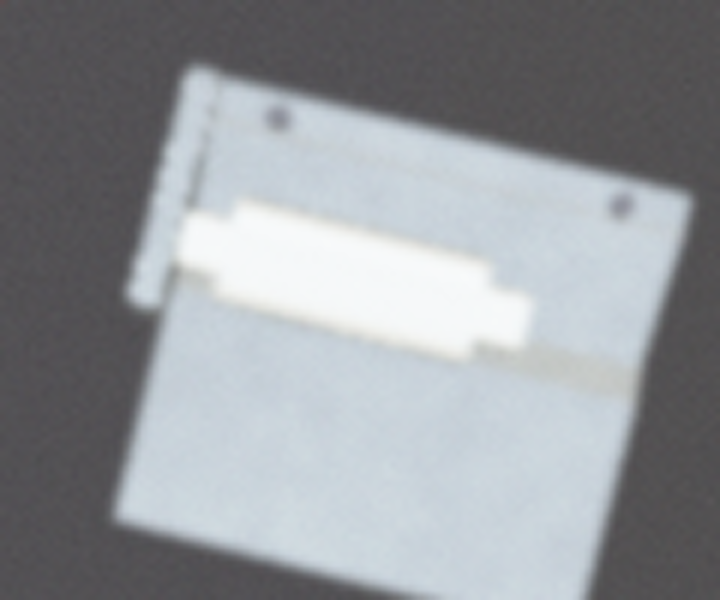

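```bash
python3 - <<'E'
from est import *
s=arm.state(); im=optics.get_image("top")
g=im["pixels"].astype(int); m=np.zeros(g.shape[:2],bool); m[200:250,290:375]=(g.min(2)>238)[200:250,290:375]
v,u=np.nonzero(m); W=np.array([wb(px2w(im,s,a,b,27)) for a,b in zip(u,v)])
mm=W.mean(0); w,V=np.linalg.eigh(np.cov((W-mm).T)); ax=V[:,1]*np.sign(V[1,1])
print(len(u),mm,"ends",W[:,1].min(),W[:,1].max(),"angle",np.arctan2(ax[0],ax[1]))
arm.close_job()
E
```

```text
701 [-0.1  20.75] ends -33.08808471116163 74.14006809440538 angle 0.0032339005746548476
the job is handed in; nothing more can be done
```

I rolled the shaft across the bench and up the ramp with two fingertips, and it dropped into the groove. Then I pushed its end with the closed fingers until it met the stop, backed off and handed the job in at about 18 s. No verdict is reported.

**Final measurements (top camera):**

| Quantity | Measured | Target |
|---|---|---|
| Shaft centre across the groove | -0.1 mm | 0 mm |
| Shaft centre along the groove | 20.8 mm | about 20 mm at the stop |
| +y end of shaft | 74.1 mm | stop face at 75 mm |
| Axis off the groove | 0.003 rad | below 0.06 rad |

- **Stop contact:** the push force rose from about 5 N to 9.5 N and the fingers stopped advancing. After I backed off, the shaft stayed put and the arm read no force.
- **Rolling:** I judged the roll from the mark on the shaft, which came round nearly a full turn before the lip. I did not measure the angle itself.
- **Other parts:** the coupling, cell and roller were found within about 3 mm of where they started. The last check missed the cover; no move brought the gripper or arm near it.
- **TCP reading disagreed:** the real fingertips end about 26 mm short of the reported TCP. My first approach passed over the shaft without moving it. I touched the bench once (about 19 N) to find the offset and corrected for it.

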